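# Close the drop-front casting box

### The job

Close the casting box so that it can be poured: push the loose front board back against the ends of the two side boards, tip it up on its long edge until it stands upright and centred against them, then swing the wire bail over it and down until its bar lies snugly against the front of the board. Leave the mallet, tape roll and casting cup beside it where they are.

Things in the scene. Friction and masses are not known exactly. Their poses are not given: they have to be found in the camera images.
- casting_box: Fixed plywood box on a grey baseboard, open on top and at its front, which faces the robot's left. Origin: on the bench, mid-width, below the front ends of the side boards (fence plane x = 0). x into the box (about world -y), y away from the robot, z up. Side boards 18 mm thick, y = +-75 to +-93 mm, x = 0 to 148 mm, tops 166 mm above the bench, joined at the back. Inside, a fixed 30 mm wax block.
- baseboard_edge (a point): Middle of the front top edge of the grey baseboard, 104 mm in front of the fence plane, 36 mm above the bench. Baseboard 262 mm deep, 236 wide, 18 thick, raised on two 18 mm battens (y = +-67 to +-103 mm) set back 42 mm from this edge: open space below it. Same axes as the box.
- front_board: Loose plywood board 130 x 190 x 18 mm (its x, y, z), 0.2 to 0.4 kg. Origin at its centre. Starts flat on the baseboard, its x roughly toward the box, its far edge 14 to 26 mm (at mid-width) short of the side boards, slightly skew and up to 20 mm to one side. Its near long edge overhangs the baseboard (by 26 mm once the board touches the side boards), leaving 36 mm of free height below it.
- board_home (a point): Where the centre of the front board belongs when it stands upright on a long edge: 9 mm in front of the fence plane, mid-width, 101 mm above the bench (board top at 166 mm). Same axes as the box. The board touches both side boards, stands by itself, and its ends must pass between the bail's arms, 9 mm to spare each side.
- bail (a joint): Angle (rad) of the wire bail, a U of 8 mm steel rod pivoted on the outside of the side boards. 0: bar against the front of the upright board. Grows as it opens: 0.49 level, out over the front, 2.06 straight up, stop 2.45. Starts at 2.1 to 2.35, leaning back. Stiff: stays where left; about 1.5 N on the bar moves it. It swings clear over the top of an upright board.
- bail_hinge (a point): Middle of the bail's hinge axis, which is parallel to the box's y: 45 mm behind the fence plane, 136 mm above the bench. Same axes as the box.
- bail_bar (a point): Middle of the centre line of the bail's straight crossbar, 76 mm from the hinge axis; the arms run at y = +-108 mm. Shut (joint 0), it lies 67 mm in front of the hinge axis (box -x) and 36 mm below it, 100 mm above the bench.
- resin_cup: White plastic casting cup, 70 mm wide, 76 mm high, standing on the bench beyond the casting box; origin at the centre of its underside. Leave it alone.
- tape_roll: Roll of masking tape, 100 mm wide, 25 mm high, lying on the bench to the left; origin at the centre of its underside. Leave it alone.
- mallet: Small mallet with a wooden handle, 218 mm long, 37 mm high, lying on the bench to the right; origin at the centre of its underside. Leave it alone.

How it is judged:
By the outcome, as a careful person would: the job done as asked, in the order asked, and still so for the second after the job is handed in, with the robot touching nothing.
It also fails if it takes over 67 s, if anything falls off the work surface, if the arm or the gripper's body presses on something with over 40 N, if the wrist force passes 120 N, or if a joint passes its speed limit or range.

### The arm

A 6-joint arm with a two-finger parallel gripper is mounted at the origin on a cart in front of the work surface, level with it; the furniture and walls round the work are solid. World frame = base frame: x ahead of the robot, y to its left, z up, the work surface at z = 0. Lengths are in m, angles in degrees, forces in N, time in s.
With the tool pointing down it reaches from about 0.35 to 0.875 m from the base axis. Payload 4.2 kg.
Tool frame: the origin (TCP) lies midway between the tips of the shut fingers; the grasp point (between the pads) lies 19 mm behind it; z points along the fingers, y is the line along which they close (so a half turn about z gives the same grasp; the last joint's range is limited). The gripper opens to 87 mm and grips with 3 to 60 N. Pads are 19 mm wide; open, the fingers measure 117 mm over their backs; the gripper's body (75 mm by 190 mm) begins 51 mm behind the grasp point.
Start: joints at [-55.772, 22.042, 0.453, 0, -68.411, -14.817], TCP at [0.208, -0.589, 0.223] pointing down, gripper open.
Joint ranges: [-179.83, 179.83], [-69.29, 118.12], [-61.27, 80.66], [-181.25, 117.63], [-171.15, -9.14], [-177.46, 177.46]. Speed limits (degrees/s): [159.86, 159.86, 180, 180, 180, 180].

### API

Orientations are given as [roll, pitch, yaw] about the fixed x, y, z axes, in that order (R = Rz(yaw) Ry(pitch) Rx(roll)).
In Python, from workcell import env gives the robot as it stands. The module is installed in compiled form; this text tells all that it offers. Calls block until the motion is done:
- env.goto(position, orientation): joint-space move of the TCP to a pose.
- env.move_straight(position, rotation=None, rate=0.15, force_limit=None): straight line of the TCP; rotation=None keeps the orientation; rate is the mean speed in m/s. With force_limit (N) it stops when the force on the tool has changed by that much, and returns True; else False.
- env.set_joints(angles): joint-space move.
- env.gripper_to(opening, grasp_force=None): opening from 0.0 (shut) to 1.0 (fully open); grasp_force is the grip in N (None keeps the last); returns when the fingers have stopped.
- env.dwell(seconds).
- env.inverse_kinematics(position, orientation): joint angles nearest the present ones, or None.
- env.read_state(): the state.
- env.grab_frame(name): name is "scene" or "top" or "wrist"; returns a dict with "image" (480x640x3 uint8, blue, green, red), "fx", "fy", "cx", "cy" (pixels), "position" and "orientation" of the camera in the world. Camera axes: x right, y up, looking along -z (the intrinsics and any distortion apply to the point x, -y, -z); pixel columns grow to the right and rows downward; lengths in m; the calibration is good to about 2 mm. A picture is of the moment at which its call begins. There is no depth.
A pose or a line that the arm cannot do raises env.Unreachable and nothing moves.
- env.close_job(): hands the job in; it is judged then, once.
Trained networks look in a picture, given as the dict that the camera call returned (one of the last four; its "shot" number tells which), for a name from the list of things; names that differ only in an ending like _2 or _b are one class to them, and where a whole thing is asked for, a point or a joint stands for the part that bears it (a point fixed in the world has none). Each returns a list of dicts, best first, with "score" (0 to 1); they miss things now and then, are a little off and sometimes report something else, mostly with a low value. They report only what shows in the picture. A call takes as long as a camera call.
- env.search_frame(picture, thing): "xyz" ([x, y, z] in m, in world coordinates, good to about 4 mm: the middle of the surface that is visible of it).
- env.trace(picture, thing): "mask" (480x640 bool, what is visible of it).
The state is a dict: "clock": time; "joint_positions": joint angles; "qvel": joint speeds; "joint_torque": joint torques, N m; "position": TCP position; "tool_rot": TCP orientation; "force": force on the tool from outside, world axes, zero at the start; "wrist_torque": the same for the moment, N m; "opening": opening from 0.0 (shut) to 1.0 (fully open); "finger_force": force on a finger pad.
Only numpy, scipy, OpenCV 4.12 (cv2) and the standard library are available. Lean on these libraries where they do the work, as an engineer would, in place of code of your own. Each camera call takes 0.05 s, during which the arm holds its last target. There are 200 camera calls.

## Working session

There is one attempt and no reset: what is moved stays moved. The work goes in short steps, each a Python script; the robot and the scene stay as the last script left them, time stands still between calls to the robot, and variables do not carry over. Pictures are saved under pics/ and viewed, at most 10 in all, crops included, and the job is handed in when it is done.

```bash
ls; mkdir -p pics; python3 - <<'E'
from workcell import env
import cv2
for n in("scene","top"):
    p=env.grab_frame(n);cv2.imwrite(f"pics/{n}0.png",p["image"]);print(n,p["position"],p["orientation"],p["fx"],p["fy"],p["cx"],p["cy"],[k for k in p])
    for t in("casting_box","front_board","bail","resin_cup","tape_roll","mallet","baseboard_edge"):
        r=env.search_frame(p,t);print(t,[(d["xyz"],round(d["score"],2)) for d in r[:2]])
print(env.read_state())
E
```

```text
pics
scene [-0.44005407  0.63456955  0.60476307] [  67.30391192    0.48352749 -120.61669343] 463.6653585011505 463.6653585011505 324.93363807373396 240.8204114795373 ['image', 'fx', 'fy', 'cx', 'cy', 'position', 'orientation', 'shot']
casting_box [([0.5605, -0.1229, 0.0941], 0.94)]
front_board [([0.5286, 0.0305, 0.0559], 0.92)]
bail [([0.539, -0.1175, 0.211], 0.87)]
resin_cup [([0.7708, -0.0842, 0.0538], 0.7)]
tape_roll [([0.3952, 0.3522, 0.0217], 0.85)]
mallet [([0.365, -0.3244, 0.0193], 0.64)]
baseboard_edge [([0.5582, -0.1203, 0.0962], 0.78)]
top [0.37883523 0.0255755  1.69382117] [ 8.33559922e+00  6.82770415e-02 -8.97996092e+01] 616.1883942802532 616.1883942802532 319.428633936878 235.9940582044843 ['image', 'fx', 'fy', 'cx', 'cy', 'position', 'orientation', 'shot']
casting_box [([0.5976, -0.12, 0.0325], 0.86), ([0.5913, -0.1187, 0.2129], 0.55)]
front_board [([0.5503, 0.0149, 0.0546], 0.77)]
bail [([0.589, -0.1241, 0.2202], 0.8), ([0.7868, -0.1188, 0.0245], 0.53)]
resin_cup [([0.7813, -0.1165, 0.0242], 0.81), ([0.5964, -0.1175, 0.0356], 0.39)]
tape_roll [([0.4127, 0.3506, 0.024], 0.91)]
mallet [([0.3961, -0.3072, 0.024], 0.97)]
baseboard_edge [([0.5934, -0.1171, 0.0356], 0.74)]
{'clock': 0.8, 'joint_positions': array([-5.57722371e+01,  2.20423461e+01,  4.51478483e-01, -2.23563455e-03,
       -6.84112899e+01, -1.48156250e+01]), 'qvel': array([-0.0595664 ,  0.03488196,  0.00136947,  0.04777353,  0.0246123 ,
       -0.01771647]), 'joint_torque': array([ 1.37716061e-04, -3.90409184e+01,  1.87614173e+01,  4.22403127e+00,
        1.56498532e-02, -1.18545412e-05]), 'position': array([ 0.20773417, -0.58943033,  0.22252939]), 'tool_rot': array([ 1.79997383e+02,  1.45795468e-03, -1.60588685e+02]), 'force': array([ 0.6741106 ,  0.29077395, -0.65784187]), 'wrist_torque': array([-1.18347228e-03, -7.24620109e-05,  7.96623507e-04]), 'finger_force': 0.0, 'opening': 1.001521934205814}
```

View pics/scene0.png

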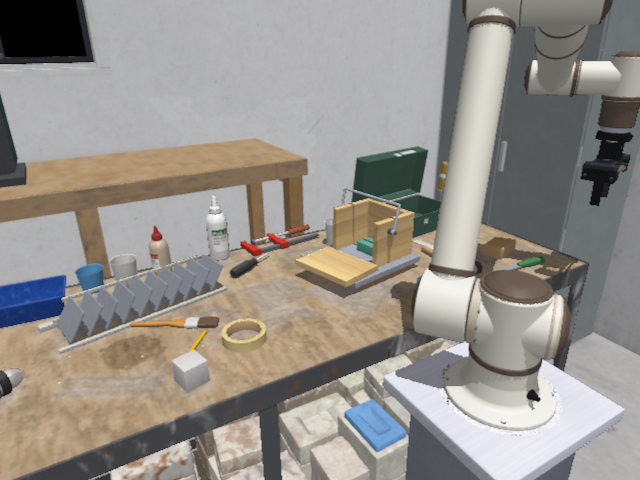

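View pics/top0.png

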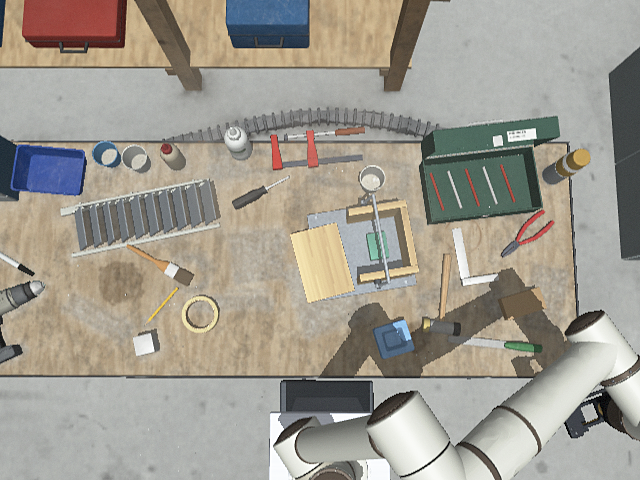

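Both views agree: the board lies at about (320,262) in the top view, skewed and short of the box. The bail leans back at (378,235), and the baseboard is grey. Next I'll take a closer look with the wrist camera.

```bash
cat > h.py <<'E'
from workcell import env
import numpy as np, cv2
from scipy.spatial.transform import Rotation as Ro
def camR(p): return Ro.from_euler('xyz',p["orientation"],degrees=True).as_matrix()
def ray(p,u,v,z):
    d=camR(p)@np.array([(u-p["cx"])/p["fx"],-(v-p["cy"])/p["fy"],-1]); o=np.array(p["position"])
    return o+d*(z-o[2])/d[2]
def proj(p,X):
    c=camR(p).T@(np.array(X)-p["position"]); return np.array([p["cx"]+p["fx"]*c[0]/-c[2],p["cy"]-p["fy"]*c[1]/-c[2]])
E
python3 - <<'E'
from h import *
import pickle
p=env.read_state()["position"]
for yaw in(0,180):
    o=[180,0,yaw];print(yaw,env.inverse_kinematics([0.55,0.0,0.42],o))
env.move_straight([p[0],p[1],0.40],rate=0.3)
env.goto([0.55,0.0,0.42],[180,0,0] if env.inverse_kinematics([0.55,0.0,0.42],[180,0,0]) is not None else [180,0,180])
w=env.grab_frame("wrist");cv2.imwrite("pics/w1.png",w["image"])
t=env.grab_frame("top");pickle.dump((w,t),open("f1.pkl","wb"))
print(w["position"],w["orientation"],w["fx"],env.read_state()["clock"],env.read_state()["joint_positions"])
E
```

```text
0 [ 1.68906144e+01  1.06718373e+01  1.21298646e+01  2.54444375e-14
 -9.14580273e+01  7.31093856e+01]
180 [ 1.68906144e+01  1.06718373e+01  1.21298646e+01 -2.54444375e-14
 -9.14580273e+01 -1.06890614e+02]
[6.22430405e-01 3.39816310e-04 5.82107844e-01] [-1.52265494e+01  1.30813409e-02 -9.01202308e+01] 410.8752007693047 4.0667 [ 1.68202060e+01  1.06778048e+01  1.21291045e+01  3.52879092e-03
 -9.14580126e+01  7.31041597e+01]
```

View pics/w1.png

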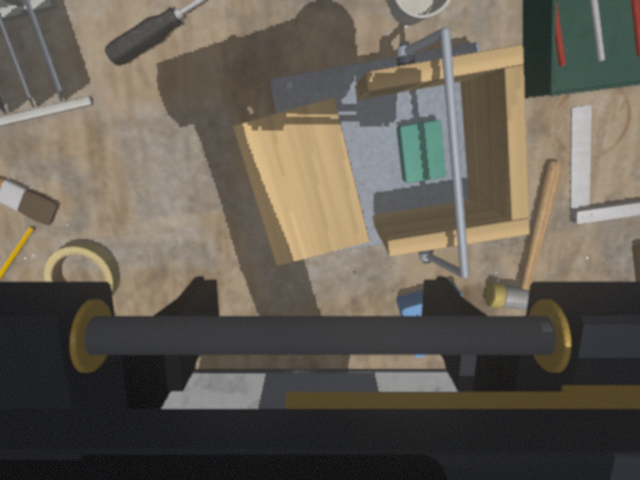

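The wrist view shows the board from about (236,126) to (367,241), the side-board tops near (360–525, 50–95) and (388–528, 220–255), and the bail bar from (446,30) to (464,275). I'll zoom in to pick out the corners.

```bash
python3 - <<'E'
from h import *
im=cv2.imread("pics/w1.png")[20:285,225:545]
im=cv2.resize(im,None,fx=2.25,fy=2.25,interpolation=cv2.INTER_CUBIC)
for i in range(0,320,20): cv2.putText(im,str(225+i),(int(i*2.25),8),0,.3,(0,0,255),1);cv2.line(im,(int(i*2.25),8),(int(i*2.25),14),(0,0,255),1)
for i in range(0,265,20): cv2.putText(im,str(20+i),(0,int(i*2.25)+4),0,.3,(0,0,255),1)
cv2.imwrite("pics/w1c.png",im)
E
```

```text
(no output)
```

View pics/w1c.png

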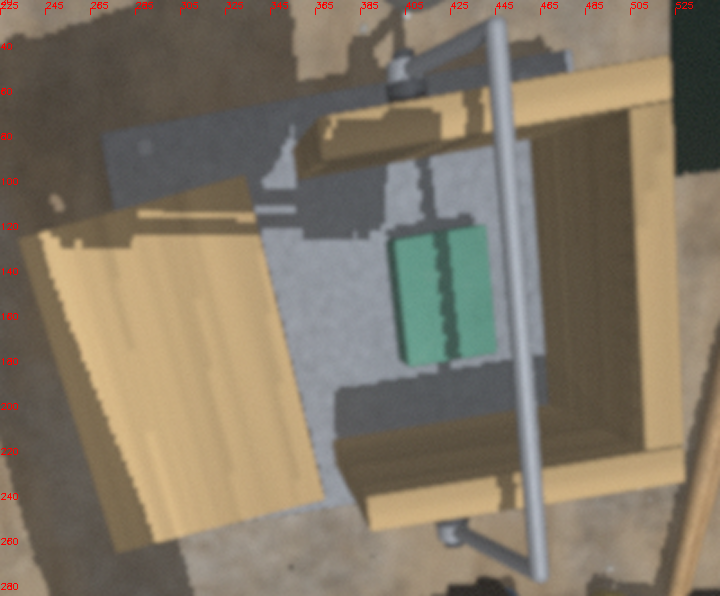

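```bash
cat >> h.py <<'E'
def fit(A,B): # 2D rigid: world = R a + t
    A=np.array(A);B=np.array(B);a=A-A.mean(0);b=B-B.mean(0)
    th=np.arctan2((a[:,0]*b[:,1]-a[:,1]*b[:,0]).sum(),(a*b).sum())
    R=np.array([[np.cos(th),-np.sin(th)],[np.sin(th),np.cos(th)]]);t=B.mean(0)-R@A.mean(0)
    return th,t,np.linalg.norm(A@R.T+t-B,axis=1)*1000
E
python3 - <<'E'
from h import *
import pickle
w,t=pickle.load(open("f1.pkl","rb"))
P=lambda c,z: ray(w,c[0]/2.25+225,c[1]/2.25+20,z)[:2]
b=[P(c,.054) for c in((20,240),(245,178),(325,500),(118,552))]
x,y=.065,.095
print("board",np.round(b,4),fit([(-x,y),(x,y),(x,-y),(-x,-y)],b))
f=[P(c,.166) for c in((325,118),(320,158),(365,497),(370,530),(672,57),(685,482))]
print("box",np.round(f,4),fit([(0,.093),(0,.075),(0,-.075),(0,-.093),(.148,.093),(.148,-.093)],f))
g=[P(c,.036) for c in((104,135),)];print("baseboard far front corner",g)
from scipy.optimize import brentq
th,t0,_=fit([(0,.093),(0,.075),(0,-.075),(0,-.093)],f[:4])
print(th,t0,_)
for r in("bail","front_board","casting_box"):
  pass
E
```

```text
board [[ 0.6222  0.1072]
 [ 0.6544 -0.0167]
 [ 0.4729 -0.0654]
 [ 0.4406  0.0584]] (np.float64(-1.3109593479590638), array([0.54752116, 0.02088995]), array([1.0327824 , 1.84673703, 1.06263131, 1.77918132]))
box [[ 0.6715 -0.0465]
 [ 0.6556 -0.0449]
 [ 0.506  -0.0701]
 [ 0.4899 -0.0731]
 [ 0.6947 -0.1893]
 [ 0.513  -0.2187]] (np.float64(-1.413946509103111), array([ 0.58074204, -0.05837391]), array([2.89709614, 1.96207077, 0.63302626, 0.9957485 , 1.20029182,
       1.05625527]))
baseboard far front corner [array([0.67826604, 0.06105166])]
-1.4166775548790633 [ 0.58074465 -0.05865108] [2.43841743 2.39746053 0.60716909 1.02629278]
```

```bash
cat >> h.py <<'E'
th=-1.4153; O=np.array([.5807,-.0585,0])
Xb=np.array([np.cos(th),np.sin(th),0]);Yb=np.array([-np.sin(th),np.cos(th),0]);Z=np.array([0,0,1.])
def W(x,y,z): return O+(x*Xb+y*Yb)/1000+Z*z/1000   # box mm -> world
def inbox(p): d=np.array(p)-O; return np.round([d@Xb*1000,d@Yb*1000,d[2]*1000],1)
def ori(pt):
    q=np.radians(pt);z=np.cos(q)*Xb-np.sin(q)*Z;x=np.cross(Yb,z)
    return Ro.from_matrix(np.c_[x,Yb,z]).as_euler('xyz',degrees=True)
def line(x,y,z,pt=None,**k): return env.move_straight(W(x,y,z),None if pt is None else ori(pt),**k)
def st(): s=env.read_state();print(round(s["clock"],2),inbox(s["position"]),np.round(s["force"],1))
E
python3 - <<'E'
from h import *
for a in[(-84,-150,150,90),(-180,0,45,90),(-160,0,20,25),(-110,0,18,25),(-60,0,140,25),(-30,0,150,25),(80,0,200,90),(-60,0,150,45),(-25,0,105,45)]:
    j=env.inverse_kinematics(W(*a[:3]),ori(a[3]));print(a,None if j is None else np.round(j))
env.gripper_to(0)
env.goto(W(-84,-150,120),ori(90))
line(-84,-150,43,rate=.2);st()
print(line(-84,-110,43,rate=.08,force_limit=15));st()
line(-84,-140,43,rate=.2);line(-84,-140,130,rate=.3)
env.gripper_to(1)
env.goto(W(-190,0,110),ori(90));line(-190,0,43,rate=.2)
print(line(-137,0,43,rate=.06,force_limit=10));st()
line(-180,0,43,rate=.2);line(-180,0,260,rate=.3)
w=env.grab_frame("wrist");import pickle;pickle.dump(w,open("f2.pkl","wb"));cv2.imwrite("pics/w2.png",w["image"]);st()
E
```

```text
(-84, -150, 150, 90) [ 23.   6. -33.   0. -51. 166.]
(-180, 0, 45, 90) [ 29.  27. -20.   0. -42. 160.]
(-160, 0, 20, 25) [ 45.  48. -30.  50. -72. 100.]
(-110, 0, 18, 25) [ 40.  47. -34.  55. -70.  98.]
(-60, 0, 140, 25) [ 36.  35. -36.  57. -75. 108.]
(-30, 0, 150, 25) [ 33.  33. -37.  60. -74. 108.]
(80, 0, 200, 90) [   2.   21.   -4.    0.  -65. -173.]
(-60, 0, 150, 45) [ 33.  26. -32.  47. -63. 122.]
(-25, 0, 105, 45) [ 28.  29. -37.  53. -57. 118.]
7.57 [ -84.1 -148.9   43.5] [ 0.3 -1.3  0.6]
False
8.22 [ -84.1 -109.7   43.2] [-0.   0.4 -0.3]
True
12.48 [-141.4    0.2   43.3] [-1.1  2.7  1.8]
13.75 [-179.4   -1.3  257.5] [ 0.   1.1 -0.8]
```

View pics/w2.png

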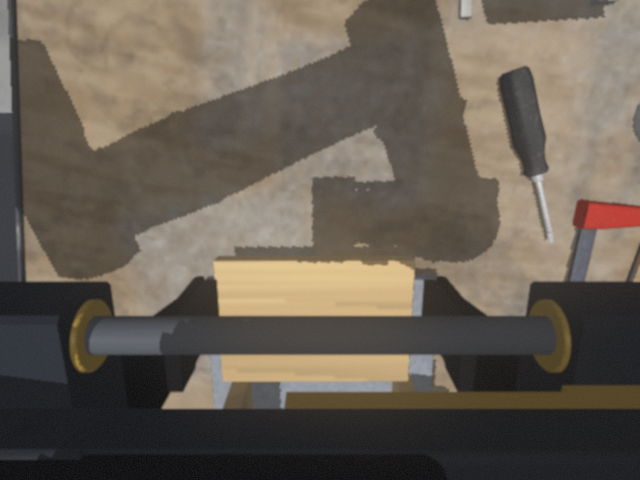

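The board now sits square, with its near edge running from (216,262) to (413,259) and its fence-side edge at v≈381. I'll check that numerically.

```bash
python3 - <<'E'
from h import *
import pickle
w=pickle.load(open("f2.pkl","rb"))
for u,v in((215.5,261),(413.5,258.5),(219,381.5),(409,381)): print(inbox(ray(w,u,v,.054)))
t=env.grab_frame("top");im=t["image"]
print([inbox(d["xyz"]) for d in env.search_frame(t,"front_board")])
cv2.imwrite("pics/t2.png",cv2.resize(im[180:310,270:430],None,fx=4.5,fy=4.5,interpolation=cv2.INTER_CUBIC))
for c in((-130,95),(-130,-95),(0,-95),(0,95)): print(np.round((proj(t,W(*c,54))-[270,180])*4.5))
print(np.round((proj(t,W(0,93,166))-[270,180])*4.5),np.round((proj(t,W(0,-93,166))-[270,180])*4.5))
E
```

```text
[-130.9  -99.1   54. ]
[-133.1   86.4   54. ]
[  -1.7 -104.4   54. ]
[-2.2 89.2 54. ]
[array([-60. ,  -8.5,  54.5])]
[129. 193.]
[176. 507.]
[394. 474.]
[343. 161.]
[352. 129.] [405. 457.]
```

View pics/t2.png

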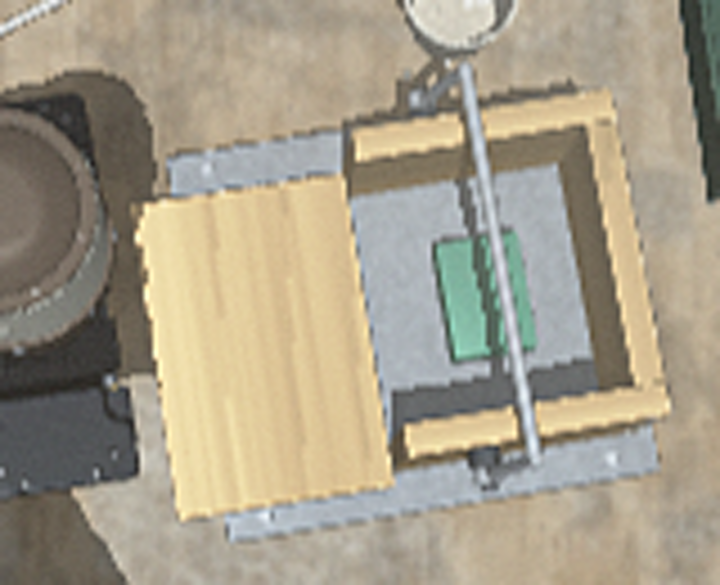

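```bash
cat >> h.py <<'E'
def ori2(pt):  # camera side up
    q=np.radians(pt);z=np.cos(q)*Xb-np.sin(q)*Z
    return Ro.from_matrix(np.c_[np.cross(-Yb,z),-Yb,z]).as_euler('xyz',degrees=True)
E
python3 - <<'E'
from h import *
env.gripper_to(0)
env.goto(W(-65,-150,120),ori(90));line(-65,-150,43,rate=.2)
print(line(-65,-109.5,43,rate=.06,force_limit=12));st()
line(-65,-140,43,rate=.2);line(-65,-150,130,rate=.3)
env.gripper_to(1)
env.goto(W(-200,0,110),ori2(60));st()
env.goto(W(-185,0,60),ori2(30));st()
print(np.round(env.read_state()["joint_positions"]))
t=env.grab_frame("top");im=t["image"]
cv2.imwrite("pics/t3.png",cv2.resize(im[180:310,270:430],None,fx=4.5,fy=4.5,interpolation=cv2.INTER_CUBIC))
E
```

```text
False
17.67 [ -65.  -109.5   42.9] [ 0.5 -0.5  0. ]
23.17 [-199.9   -0.   110.1] [0.5 0.8 0.2]
23.61 [-185.1   -0.6   58.4] [ 0.7  0.  -0.1]
[ 47.  43. -28.  45. -73. -74.]
```

View pics/t3.png

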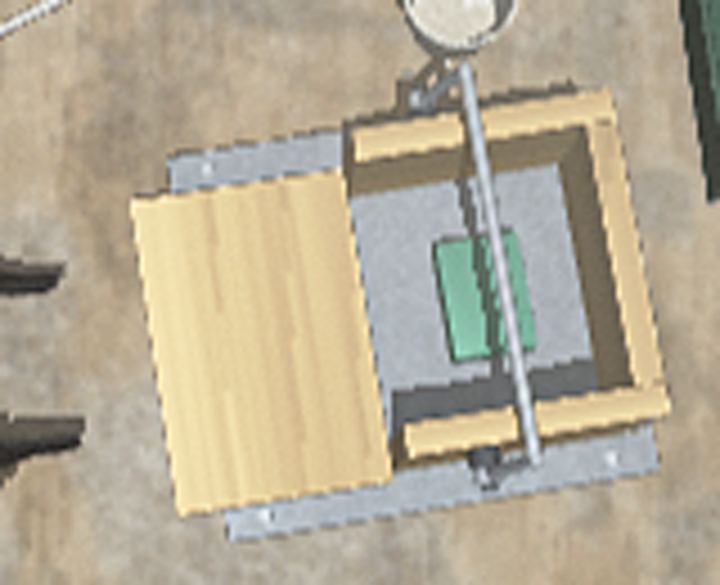

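The board corners are at (133,200), (178,516), (390,483) and (343,170). It's about 4 mm off centre towards the robot, so I'll nudge it once more and then lift it.

```bash
cat > lift.py <<'E'
from h import *
env.gripper_to(0)
env.goto(W(-100,-150,110),ori2(60));line(-70,-145,43,rate=.2)
line(-70,-105.7,43,rate=.06,force_limit=12);st()
line(-75,-135,43,rate=.2);line(-120,-140,110,rate=.3)
env.gripper_to(1)
env.goto(W(-185,0,60),ori2(30))
line(-180,0,15,rate=.2)
print("in",line(-119,0,15,rate=.1,force_limit=8));st()
def path(t,r):
    t=np.radians(t);a=max(t,np.radians(30)) if False else t
    B=np.array([-18*np.sin(t),36]);d=np.array([-np.cos(t),np.sin(t)])
    if t<np.radians(30): uc=B+130*d+(130-r)*np.array([np.cos(np.pi/6),-.5])
    else: uc=B+r*d
    return uc-[4.75,8.2]
for t,r in((12,114),(24,113),(36,112),(48,111),(60,110),(70,109),(80,108),(86,107)):
    q=path(t,r);h=line(q[0],0,q[1],rate=.08,force_limit=25)
    if h: print("hit",t);st();break
else:
    st();q=path(90,107);print(line(q[0]+4,0,q[1],rate=.03,force_limit=8));st()
f=env.grab_frame("scene");cv2.imwrite("pics/s4.png",cv2.resize(f["image"][150:310,270:450],None,fx=3,fy=3,interpolation=cv2.INTER_CUBIC))
E
python3 lift.py
```

```text
27.27 [ -69.9 -105.8   42.9] [ 0.2 -0.3  0.8]
in False
31.37 [-119.3    0.4   15.3] [-0.3  0.1 -0.7]
34.72 [-29.6  -0.3 134.5] [0.1 0.3 0.9]
True
35.07 [-22.6   0.7 134.5] [-4.1  5.4  2.6]
```

View pics/s4.png

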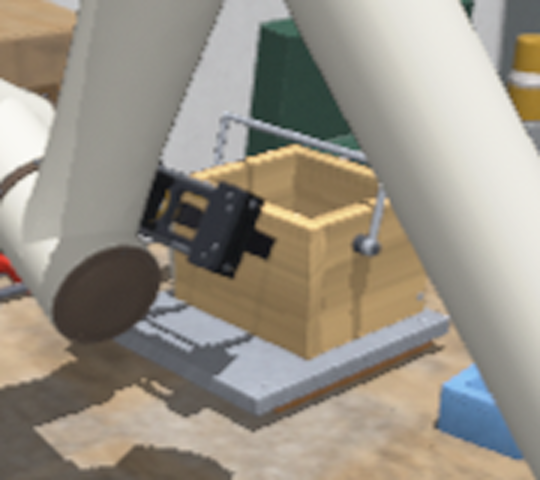

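The board stands upright against the fence, and the finger pad is on its face at about (262,243). Next I'll press low so it sits flush, back off and check the centring.

```bash
python3 - <<'E'
from h import *
line(-40,0,125,rate=.15);line(-40,0,62,rate=.2)
print(line(-19,0,62,rate=.05,force_limit=6));st()
line(-110,0,70,rate=.25);line(-150,0,200,rate=.35)
env.gripper_to(0);st()
t=env.grab_frame("top")
cv2.imwrite("pics/t5.png",cv2.resize(t["image"][180:310,290:450],None,fx=4.5,fy=4.5,interpolation=cv2.INTER_CUBIC))
f=lambda *c:np.round((proj(t,W(*c))-[290,180])*4.5)
print("board top corners pred",[f(*c,166) for c in((-18,95),(0,95),(0,-95),(-18,-95))])
print({a:[f(45-76*np.cos(a-.49),y,136+76*np.sin(a-.49)) for y in(-108,108)] for a in(2.1,2.2,2.3)})
E
```

```text
True
36.27 [-22.5   1.   62.8] [-3.3  5.3  3.3]
38.83 [-150.   -0.  200.] [0.7 0.2 0.6]
board top corners pred [array([230., 130.]), array([261., 126.]), array([316., 461.]), array([284., 466.])]
{2.1: [array([414., 465.]), array([348.,  73.])], 2.2: [array([428., 463.]), array([362.,  71.])], 2.3: [array([441., 461.]), array([375.,  70.])]}
```

View pics/t5.png

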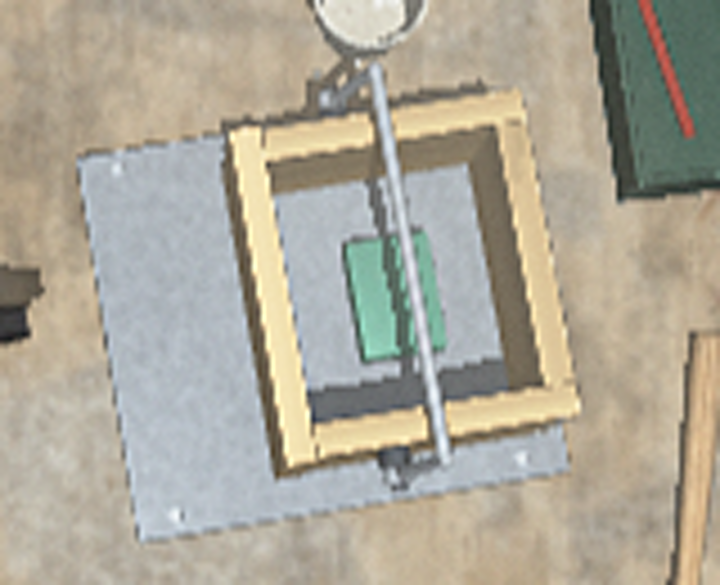

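The upright board's top corners are at (230,130), (262,126), (316,465) and (285,470). That's flush and within 2 mm of centred. The bail is at about 2.3 rad, so I'll swing it now.

```bash
cat > bail.py <<'E'
from h import *
line(-130,0,290,rate=.35)
env.goto(W(90,0,270),ori2(88));st()
line(90,0,196,rate=.25)
print(line(40,0,190,rate=.12,force_limit=15),line(1,0,178,rate=.12,force_limit=15));st()
line(14,0,182,rate=.2);line(14,0,235,rate=.3)
def q(a):
    k=np.clip((1.3-a)/1.3,0,1);p=np.radians(85-35*k)
    b=np.array([45-76*np.cos(a-.49),136+76*np.sin(a-.49)])
    r=b-4*np.array([np.cos(p),-np.sin(p)])-4*k*np.array([np.sin(p),np.cos(p)])
    return r,np.degrees(p)
r,p=q(1.25);line(r[0]-3,0,235,p,rate=.2);line(r[0]-3,0,r[1]+15,p,rate=.2);st()
for a in(1.15,1.0,.85,.7,.55,.4,.25,.12,.04):
    r,p=q(a)
    if line(r[0],0,r[1],p,rate=.07,force_limit=15): print("hit",a);break
st()
r,p=q(-.12);print(line(r[0],0,r[1],p,rate=.03,force_limit=10));st()
f=env.grab_frame("top");cv2.imwrite("pics/t6.png",cv2.resize(f["image"][180:310,290:450],None,fx=4.5,fy=4.5,interpolation=cv2.INTER_CUBIC))
E
python3 bail.py
```

```text
40.31 [ 89.3  -0.6 268.1] [-0.1  0.4  0.1]
False False
41.82 [  0.9   0.2 178.1] [0.3 0.2 1.8]
45.98 [-13.5  -0.6 206.6] [-0.2 -0.2  1.6]
48.88 [-2.890e+01 -1.000e-01  1.039e+02] [-0.3 -0.9  0.2]
True
49.17 [-27.    0.8 100.7] [-3.8  3.9  5.6]
```

```bash
python3 - <<'E'
from h import *
line(-60,0,125,rate=.15);line(-150,0,240,rate=.35);line(-260,0,300,rate=.35);st()
s=env.grab_frame("scene");t=env.grab_frame("top")
a=cv2.resize(s["image"][170:300,290:450],None,fx=2.5,fy=2.5,interpolation=cv2.INTER_CUBIC)
b=cv2.resize(t["image"][180:310,290:450],None,fx=2.5,fy=2.5,interpolation=cv2.INTER_CUBIC)
cv2.imwrite("pics/f7.png",np.hstack([a,b]))
E
```

```text
50.72 [-259.5   -0.5  298.3] [-0.9  0.7  0.4]
```

View pics/f7.png

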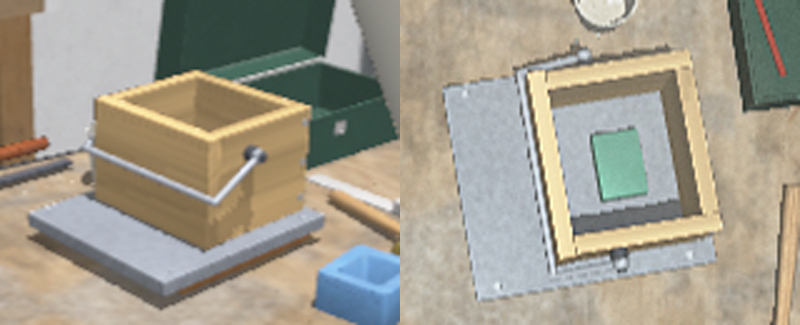

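The board is upright and flush. The bail bar lies across its front, from (90,150) to (215,203) in the left view, and the robot is clear.

```bash
python3 -c "
from workcell import env
print(env.close_job())"
```

```text
the job is handed in; nothing more can be done
None
```

The casting box is closed and handed in at about 51 s: the board stands upright against both side boards, centred to within about 2 mm, the bail bar lies snug against its front, and I didn't touch the mallet, tape roll or cup.

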